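# Lock the switch cover and hold back the polisher's belt tensioner

### The arm

A 7-joint arm with a two-finger parallel gripper is mounted at the origin on the work surface. World frame = base frame: x ahead of the robot, y to its left, z up, the work surface at z = 0. Lengths are in mm, angles in rad, forces in N, time in s.
With the tool pointing down it reaches from about 425 to 875 mm from the base axis. Payload 8.4 kg.
Tool frame: the origin (TCP) lies at the very end of the fingers, on their centre line; the grasp point (between the pads) lies 19 mm behind it (ctrl.hold_point_z is the distance from the TCP to the grasp point, in mm); z points along the fingers, y is the line along which they close (so a half turn about z gives the same grasp; the last joint's range is limited). The gripper opens to 87 mm and grips with 3 to 60 N. Pads are 19 mm wide; open, the fingers measure 117 mm over their backs; the gripper's body (75 mm by 190 mm) begins 51 mm behind the grasp point.
Start: joints at [-1.406, 0.333, 0.04, 1.465, -0.013, 1.343, -0.059], TCP at [169.49, 627.483, 183.446] pointing down, gripper open.
Joint ranges: [-2.58, 2.58], [-0.38, 2.09], [-1.3, 1.39], [0.25, 2.4], [-1.5, 4.64], [0.08, 2.09], [-2.65, 2.65]. Speed limits (rad/s): [2.22, 2.22, 2.79, 2.79, 3.14, 3.14, 3.14].

### API

Orientations are given as a unit quaternion [w, x, y, z].
In Python, from station import ctrl gives the robot as it stands.
- The arm moves only by the shell command python3 -m inch 'ROWS'. ROWS is JSON, a list of rows, each a list of 3 entries, a list of its own where there are three numbers: the turn, a rotation vector about the tool's x, y, z in degrees, then the shift along the tool's x, y, z in mm, then the opening, from 0 (shut) to 1 (fully open). A call has 1 to 8 rows; each row is the pose to reach, as a shift and turn from the pose commanded when the call began, along the tool's axes at that moment; what a row does not reach only later rows make up. A row lasts 1/12 s, in which the tool goes at most 41.7 mm and 7.16 degrees, less where a joint would pass 70% of its speed; a pose out of reach is approached as far as the arm can. A call with a gripper value outside its range is refused whole. The fingers move at their own pace and stop on an object; the grip force is fixed at half the most. Time passes only in rows, so rows that repeat a pose let the fingers close. It gives the time, the measured TCP pose, the force, the opening and the grip force at its end, in the units of the state.
- ctrl.sense(): the state, without advancing time (a new reading comes with each control period).
- ctrl.capture(name): name is "scene" or "top"; returns a dict with "image" (420x560x3 uint8, blue, green, red), "range_z" (420x560 float32, mm along the optical axis (not along the pixel's ray), 0 where there is no reading), "vfov" (degrees; the focal length in pixels is half the picture's height over the tangent of half this angle, whatever the lens; pixels are square), "cx", "cy" (the principal point, pixels), "R" (3x3) and "t" (3): a world point X has camera coordinates R X + t. Camera axes: x right, y down, z forward; pixel columns grow to the right and rows downward; lengths in mm; the calibration is good to about 2 mm. A picture is of the moment at which its call begins.
- ctrl.sign_off(): hands the job in; it is judged then, once.
The state is a dict: "t": time; "qpos": joint angles; "qd": joint speeds; "joint_efforts": joint torques, N m; "position": TCP position; "tcp_rot": TCP orientation; "ft_force": force on the tool from outside, world axes, zero at the start; "wrist_torque": the same for the moment, N m; "grip_width": finger opening in mm; "gripper_force": force on a finger pad.
Only numpy, scipy, OpenCV 4.12 (cv2) and the standard library are available. Lean on these libraries where they do the work, as an engineer would, in place of code of your own. Each camera call takes 0.05 s, during which the arm holds its last target. There are 200 camera calls.

### The job

Get the belt polisher ready for its new belt: with the cover of the switch box shut, turn the turnbutton fully across the cover's edge so that nobody can start the machine. Then push the sprung idler arm back towards the drive drum until it has clicked past its pawl, but not right up to its end stop, and finish still holding it there against its spring, without letting go, so that the belt can be slipped on. Leave everything else on the table where it is.

Things in the scene. Friction and masses are not known exactly. Their poses are not given: they have to be found in the camera images.
- switchbox: Grey switch box, fixed. Origin on the table under the centre of its 120 x 120 mm part, which has a hinged cover with a clear window, top 80 mm above the table. A solid ledge (45 mm deep, 120 wide, 80 high) joins its front (own -x, towards the robot): the whole runs from own x = -105 to +60 mm. The turnbutton's axis is at own (-82, 0) mm.
- turnbutton (a joint): Angle of the steel turnbutton on the ledge, about a vertical axis, growing anticlockwise from above. 0: tongue along the box's own -y, beside the cover (open); 1.57: tongue along own +x, across the cover's edge (secured). Stops at -0.1 and 1.6; it stays where left; turning takes 0.06 N m. Tongue 18 mm wide, 6 thick, 82 to 88 mm above the table, reaching 50 mm from the axis.
- wing_top (a point): Centre of the top of the turnbutton's upright wing, on its turning axis, 118 mm above the table. Own x along the tongue, z up. The wing is 44 mm long (along the tongue), 10 mm thick, centred on the axis, its foot 88 mm above the table.
- cover (a joint): Angle of the switch box's cover: 0 shut (by its weight), growing as it opens upward about its far (own +x) edge. It starts shut. A 14 mm high grip ridge stands on its near edge, 42 mm to the own +y side of the middle.
- polisher: Belt edge polisher without its belt, fixed: grey base plate 230 (own x) x 360 (own y) x 25 mm; origin on the table under its centre, z up. On it: upright drive drum, 88 mm across, at own (-55, 120) mm, top at 129 mm; motor housing 85 x 100 mm at (60, 120), top at 98; idler arm's pivot at (30, -60); small pawl guide at (95, -60), top at 56.
- idler_pivot (a point): Point on the vertical pivot axis of the idler arm, at table height; axes as the polisher's. At joint value a of the tensioner the arm points from here to the idler along the polisher's own (-cos(0.40 - a), -sin(0.40 - a)); pivot to idler centre 130 mm.
- tensioner (a joint): Angle of the sprung idler arm, growing clockwise from above as the idler goes back towards the drive drum (polisher's own +y). 0: at rest; end stop 0.80 (never touch it). The pawl resists from 0.13 to 0.27 and has clicked in past 0.41. It does not hold: let go, the arm springs back. Force at the idler 4 N at rest, up to 9 at the click, 7 just past it, 10 near the stop. Hold it at 0.43 to 0.75; 0.58 is ideal.
- idler_top (a point): Centre of the top of the idler, 132 mm above the table: an upright aluminium drum 36 mm across, from 52 to 132 mm above the table, on the end of the idler arm; it does not turn on the arm. At rest nothing stands within 60 mm of it on the side away from the drive drum. Own -x points along the arm, away from the pivot; z up.
- wax_tin: small aluminium tin, 48 mm across, 32 mm high, standing on the polisher's base plate; leave alone. Origin at the underside.
- pad: round polishing pad, 96 mm across, 14 mm thick, lying in front of the switch box; leave alone. Origin at the underside.
- bottle: white bottle, 62 mm across, 170 mm high, standing behind the switch box; leave alone. Origin at the underside.
- stone_sample: stone tile 70 x 100 x 20 mm lying in front of the polisher; leave alone. Origin at the underside.
- wrench: steel wrench lying behind the polisher; leave alone. Origin at the underside.
- pad_small: round polishing pad, 72 mm across, 12 mm thick, lying on the motor housing; leave alone. Origin at the underside.

How it is judged (in metres and radians):
On the way, in this order (a step that is already met when the one before it is completed fails the run):
1. the turnbutton is fully across the shut cover's edge (value of joint turnbutton above 1.37 rad and value of joint cover below 0.06 rad and value of joint tensioner below 0.12 rad), for 0.2 s.
2. the robot holds the idler arm back past its click (value of joint tensioner between 0.43 and 0.75 rad), for 0.3 s.
At the end, for the whole second after the job is handed in: The turnbutton stands across the cover (above 1.37 rad) with the cover shut (below 0.06 rad), and the robot, pressing on the idler arm with more than 2 N, holds it still between 0.43 rad (past the click) and 0.75 rad (short of its stop at 0.80) (all of step 2 and value of joint turnbutton above 1.37 rad and value of joint cover below 0.06 rad and velocity of joint tensioner between -0.15 and 0.15 rad/s and contact force between any of the fingers, the arm and tensioner above 2 N); the arm keeps its last pose, push and grip.
It fails at once if the idler arm is driven against its end stop (value of joint tensioner above 0.78 rad).
It fails at once if the cover is lifted open (value of joint cover above 0.3 rad).
It fails at once if something else on the table is shifted by more than 30 mm or tipped over (distance of any of wax_tin, pad, bottle, stone_sample, wrench, pad_small from where it was at the start of the episode above 0.03 m or angle between bottle's own z axis and vertical above 0.5 rad).
It also fails if it takes over 48 s, if anything falls off the work surface, if the arm or the gripper's body presses on something with over 40 N, if the wrist force passes 120 N, or if a joint passes its speed limit or range.

## Working session

There is one attempt and no reset: what is moved stays moved. The work goes in short steps, Python scripts to look and compute and a shell command to move; the robot and the scene stay as the last step left them, time stands still between calls to the robot, and variables do not carry over. Pictures are saved under pics/ and viewed, at most 10 in all, crops included, and the job is handed in when it is done.

```bash
ls; mkdir -p pics; cat > h.py <<'E'
import numpy as np, cv2
from station import ctrl
def cap(n):
    c=ctrl.capture(n); h,w=c["image"].shape[:2]
    f=h/2/np.tan(np.radians(c["vfov"])/2)
    v,u=np.mgrid[0:h,0:w]; z=c["range_z"]
    P=np.stack([(u-c["cx"])/f*z,(v-c["cy"])/f*z,z],-1)
    W=(P-np.array(c["t"]))@np.array(c["R"]); W[z==0]=np.nan
    return c["image"],W
E
python3 - <<'E'
from h import *
for n in ("scene","top"):
    i,W=cap(n); cv2.imwrite(f"pics/{n}0.png",i); np.save(n+"0.npy",W)
s=ctrl.sense(); print(s)
E
```

```text
pics
{'t': 0.1, 'qpos': array([-1.40623144,  0.33385874,  0.03988672,  1.46617022, -0.01339516,
        1.34329818, -0.0585209 ]), 'qd': array([-0.00135048, -0.00373229,  0.00043062, -0.00297968, -0.00135691,
       -0.00072905,  0.00153694]), 'joint_efforts': array([ 3.88548709e-03, -6.57803679e+01,  1.34023435e+00, -4.04709148e+01,
       -5.94440941e-02,  4.08661785e-02,  8.62483512e-05]), 'position': array([169.38036354, 627.0495943 , 182.64265958]), 'tcp_rot': array([-4.29165108e-05,  1.31524190e-01,  9.91312689e-01, -7.32987791e-04]), 'ft_force': array([ 0.05807304,  0.10119927, -0.50083208]), 'wrist_torque': array([-0.01348266,  0.02043382,  0.05707618]), 'gripper_force': 0.0, 'grip_width': 87.27328687899913}
```

View pics/scene0.png

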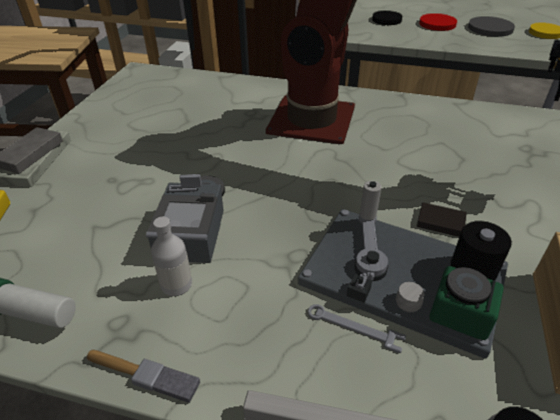

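View pics/top0.png

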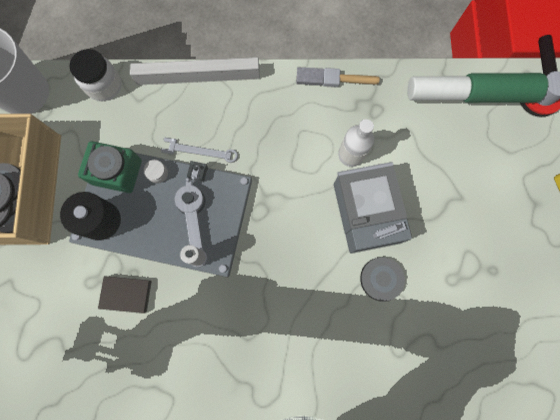

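The top picture shows the box around (375,207), the turnbutton near (392,229), the idler at (190,254), the pivot at (189,198) and the drum at (82,210). Next I'll fit the poses from depth.

```bash
python3 - <<'E'
from h import *
W=np.load("top0.npy"); S=np.load("scene0.npy")
def reg(W,u0,u1,v0,v1,z0,z1):
    M=W[v0:v1,u0:u1].reshape(-1,3); return M[(M[:,2]>z0)&(M[:,2]<z1)]
def rect(p):
    p=p[:,:2].astype(np.float32); return cv2.minAreaRect(p), p.mean(0), len(p)
print("box",rect(reg(W,325,420,155,260,74,100)))
print("wing",rect(reg(W,370,415,215,250,105,125)), reg(W,370,415,215,250,105,125)[:,2].mean())
print("tongue+",rect(reg(W,370,415,215,250,83,125)))
b=reg(W,325,420,155,260,90,101);print("ridge",rect(b) if len(b) else 0)
print("base",rect(reg(W,60,262,140,280,20,30)))
i=reg(W,170,210,235,275,126,137);print("idler",rect(i),cv2.minEnclosingCircle(i[:,:2].astype(np.float32)))
d=reg(W,50,130,180,245,124,134);print("drum",cv2.minEnclosingCircle(d[:,:2].astype(np.float32)))
for p in [(189,198),(155,170),(110,160),(384,278),(125,294),(355,150),(200,150)]: print(p,W[p[1],p[0]].round(1))
print("scene wing",rect(reg(S,155,225,165,205,105,125)))
i=reg(S,355,390,175,225,126,137);print("scene idler",rect(i))
im=cv2.imread("pics/top0.png")
cv2.imwrite("pics/crop1.png",cv2.resize(im[150:265,320:430],None,fx=5,fy=5,interpolation=cv2.INTER_CUBIC))
E
```

```text
box (((573.3471069335938, -150.95616149902344), (204.130859375, 121.71033477783203), 10.681730270385742), array([ 557.22833, -152.74353], dtype=float32), 4459)
wing (((495.665771484375, -165.37794494628906), (9.980961799621582, 44.243988037109375), 19.14324188232422), array([ 494.96606, -163.75143], dtype=float32), 124) 117.42712233592574
tongue+ (((506.0343322753906, -176.75119018554688), (57.37113571166992, 79.4241943359375), 8.210837364196777), array([ 499.599  , -176.85437], dtype=float32), 316)
ridge (((561.3621826171875, -128.71006774902344), (181.60409545898438, 90.50235748291016), 30.19822883605957), array([ 515.0502 , -132.15826], dtype=float32), 119)
base (((533.1763916015625, 313.656005859375), (359.94976806640625, 290.33306884765625), 77.64849853515625), array([543.0848, 275.8728], dtype=float32), 10460)
idler (((450.7839660644531, 219.00498962402344), (34.76403045654297, 34.53137969970703), 63.461952209472656), array([450.6584 , 218.06616], dtype=float32), 234) ((451.27520751953125, 219.1112060546875), 18.029932022094727)
drum ((535.0709838867188, 435.51092529296875), 41.723140716552734)
(189, 198) [577.5 238.2  64.2]
(155, 170) [642.6 316.5  56.5]
(110, 160) [648.6 394.5 108. ]
(384, 278) [ 407.5 -182.3   15.5]
(125, 294) [377.2 377.1  20.7]
(355, 150) [ 668.2 -113.1  106.9]
(200, 150) [707.  229.7   4.8]
scene wing (((499.1585388183594, -168.20965576171875), (13.337211608886719, 44.13176727294922), 18.89800262451172), array([ 501.10257, -166.99213], dtype=float32), 155)
scene idler (((455.4164733886719, 217.34963989257812), (33.620025634765625, 34.91273880004883), 72.85741424560547), array([459.54315, 216.572  ], dtype=float32), 161)
```

View pics/crop1.png

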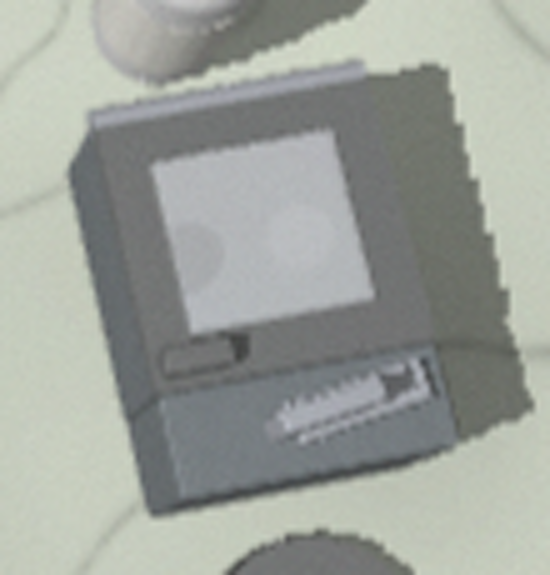

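The crop shows the tongue pointing along the ledge to the right, with the wing at about (340,400) in the crop. The turnbutton therefore starts near 0.15 rad. The box yaw is about +10.7° and the polisher yaw about -12.4°, which agrees with the drum-to-idler line. I'll work out the approach rows now.

```bash
cat >> h.py <<'E'
from scipy.spatial.transform import Rotation as Ro
def down(yaw): # yaw of tool y axis, deg; tool z down
    a=np.radians(yaw); y=np.array([np.cos(a),np.sin(a),0]); z=np.array([0,0,-1.]); return Ro.from_matrix(np.stack([np.cross(y,z),y,z],1))
def plan(wps,start=None):
    if start is None:
        s=ctrl.sense(); q=s["tcp_rot"]; p=s["position"]; R=Ro.from_quat([q[1],q[2],q[3],q[0]])
    else: p,R=np.array(start[:3]),down(start[3])
    for w in wps:
        T=down(w[3]); print((R.inv()*T).as_rotvec(degrees=True).round(1), R.inv().apply(np.array(w[:3])-p).round(1)); p,R=np.array(w[:3],float),T
def st():
    s=ctrl.sense(); q=s["tcp_rot"]; y=Ro.from_quat([q[1],q[2],q[3],q[0]]).as_matrix()[:,1]
    print(round(s["t"],2),s["position"].round(1),"yaw",np.degrees(np.arctan2(y[1],y[0])).round(1),"F",s["ft_force"].round(1),"M",s["wrist_torque"].round(2),"w",round(s["grip_width"],1),"gf",round(s["gripper_force"],1),"q",s["qpos"].round(2))
E
python3 -c "
from h import *
plan([(430,420,200,50),(560,140,200,19),(497,-166,170,19),(497,-166,94,19)])"
```

```text
[-0.1  0.  24.9] [-305.6 -132.   -17.1]
[ 0.  0. 31.] [-279.6 -130.9    0. ]
[0. 0. 0.] [-268.8 -159.2   30. ]
[0. 0. 0.] [ 0.  0. 76.]
```

```bash
python3 -m inch '[[[0,0,25],[-306,-132,-17],0.5],[[0,0,25],[-306,-132,-17],0.5],[[0,0,25],[-306,-132,-17],0.5],[[0,0,25],[-306,-132,-17],0.5],[[0,0,25],[-306,-132,-17],0.5],[[0,0,25],[-306,-132,-17],0.5],[[0,0,25],[-306,-132,-17],0.5],[[0,0,25],[-306,-132,-17],0.5]]'
python3 -c "
from h import *
st();plan([(560,140,200,19),(497,-166,170,19)])"
```

```text
t: 0.77
position: [431.3, 418.8, 200.4]
tcp_rot: [-0.0, 0.343, 0.939, -0.0]
ft_force: [1.1, 1.8, 0.2]
grip_width: 45.9
gripper_force: 0.0
0.77 [431.3 418.8 200.4] yaw 49.9 F [1.1 1.8 0.2] M [-0.02 -0.04 -0.01] w 45.9 gf 0.0 q [-1.08  0.23  0.28  1.58 -0.06  1.35  0.08]
[-0.  -0.  30.9] [-278.  -130.4    0.4]
[0. 0. 0.] [-268.8 -159.2   30. ]
```

```bash
python3 -m inch '[[[0,0,31],[-278,-130,0],0.5],[[0,0,31],[-278,-130,0],0.5],[[0,0,31],[-278,-130,0],0.5],[[0,0,31],[-278,-130,0],0.5],[[0,0,31],[-278,-130,0],0.5],[[0,0,31],[-278,-130,0],0.5],[[0,0,31],[-278,-130,0],0.5],[[0,0,31],[-278,-130,0],0.5]]'
python3 -m inch '[[[0,0,0],[-269,-159,30],0.5],[[0,0,0],[-269,-159,30],0.5],[[0,0,0],[-269,-159,30],0.5],[[0,0,0],[-269,-159,30],0.5],[[0,0,0],[-269,-159,30],0.5],[[0,0,0],[-269,-159,30],0.5],[[0,0,0],[-269,-159,30],0.5],[[0,0,0],[-269,-159,30],0.5]]'
python3 - <<'E'
from h import *
st();plan([(497,-166,120,19)])
i,W=cap("scene"); cv2.imwrite("pics/scene1.png",cv2.resize(i[90:290,80:330],None,fx=3,fy=3,interpolation=cv2.INTER_CUBIC))
E
```

```text
t: 1.43
position: [560.9, 134.6, 200.6]
tcp_rot: [0.001, 0.584, 0.811, -0.001]
ft_force: [-0.3, -0.6, -0.1]
grip_width: 43.6
gripper_force: 0.0
t: 2.1
position: [493.5, -169.1, 170.2]
tcp_rot: [0.0, 0.583, 0.812, -0.0]
ft_force: [-0.3, -0.2, 0.0]
grip_width: 43.4
gripper_force: 0.0
2.1 [ 493.5 -169.1  170.2] yaw 18.6 F [-0.3 -0.2  0. ] M [-0.09  0.02  0.01] w 43.4 gf 0.0 q [-0.47  0.08  0.76  1.82 -0.05  1.26  0.63]
[-0.   0.  -0.4] [ 1.9  4.4 50.2]
```

View pics/scene1.png

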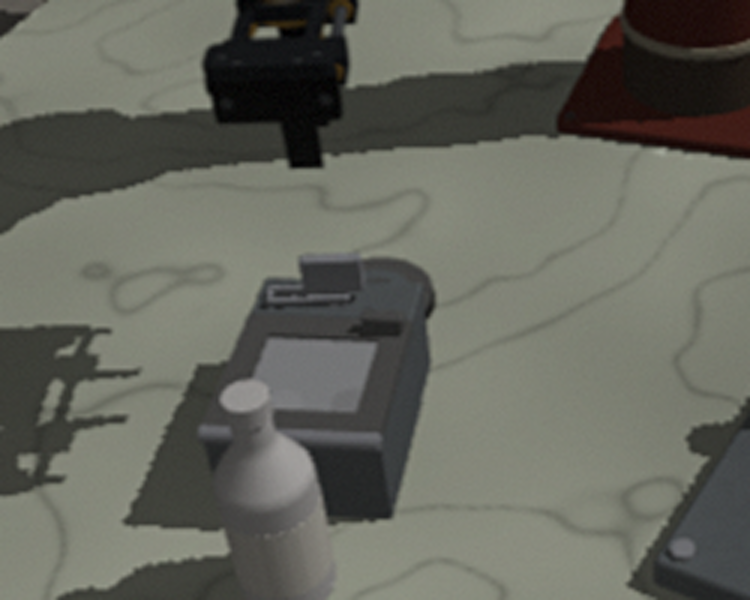

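The picture shows the finger tips at (305,165) in the crop, above the wing at (330,260). The tongue lies to the left, beside the cover, and the cover is shut. I'll go down onto the wing and close.

```bash
python3 -m inch '[[[0,0,0],[2,4,25],0.5],[[0,0,0],[2,4,45],0.5],[[0,0,0],[2,4,60],0.5],[[0,0,0],[2,4,70],0.5],[[0,0,0],[2,4,75],0.5],[[0,0,0],[2,4,75],0.5],[[0,0,0],[2,4,75],0.5]]'
python3 -m inch '[[[0,0,0],[0,0,0],0],[[0,0,0],[0,0,0],0],[[0,0,0],[0,0,0],0],[[0,0,0],[0,0,0],0],[[0,0,0],[0,0,0],0],[[0,0,0],[0,0,0],0]]'
python3 -c "
from h import *
st()"
```

```text
t: 2.73
position: [499.1, -161.0, 95.9]
tcp_rot: [0.0, 0.582, 0.814, -0.0]
ft_force: [-0.1, 0.2, 0.9]
grip_width: 43.3
gripper_force: 0.0
t: 3.23
position: [498.9, -160.9, 95.6]
tcp_rot: [0.0, 0.582, 0.814, 0.0]
ft_force: [-0.0, -0.4, -0.4]
grip_width: 11.7
gripper_force: 0.0
3.23 [ 498.9 -160.9   95.6] yaw 18.9 F [-0.  -0.4 -0.4] M [-0.14 -0.03 -0.01] w 11.7 gf 0.0 q [-0.45  0.17  0.75  1.91 -0.13  1.11  0.68]
```

```bash
python3 -m inch '[[[0,0,0],[0,0,0],0],[[0,0,0],[0,0,0],0]]'
python3 -c "
from h import *
st()
plan([(496.5,-165.5,95.6,19)])"
```

```text
t: 3.4
position: [498.8, -160.9, 95.5]
tcp_rot: [0.0, 0.582, 0.814, -0.0]
ft_force: [-0.1, -0.5, -0.2]
grip_width: 2.5
gripper_force: 0.0
3.4 [ 498.8 -160.9   95.5] yaw 18.9 F [-0.1 -0.5 -0.2] M [-0.09  0.04  0.04] w 2.5 gf 0.0 q [-0.45  0.17  0.75  1.91 -0.13  1.11  0.68]
[ 0.   0.  -0.1] [-3.6 -3.7 -0.1]
```

The fingers closed past 10 mm, so they missed the wing. I'll look.

```bash
python3 - <<'E'
from h import *
i,W=cap("scene"); j,V=cap("top"); np.save("scene1.npy",W); np.save("top1.npy",V)
a=cv2.resize(i[140:240,120:240],(480,400),interpolation=cv2.INTER_CUBIC)
b=cv2.resize(j[180:280,340:420],(320,400),interpolation=cv2.INTER_CUBIC)
cv2.imwrite("pics/c2.png",np.hstack([a,b]));st()
E
```

```text
3.5 [ 498.8 -160.9   95.4] yaw 18.9 F [-0.7  0.  -0.5] M [-0.07 -0.01 -0.02] w 1.0 gf 0.0 q [-0.45  0.17  0.75  1.91 -0.13  1.11  0.68]
```

View pics/c2.png

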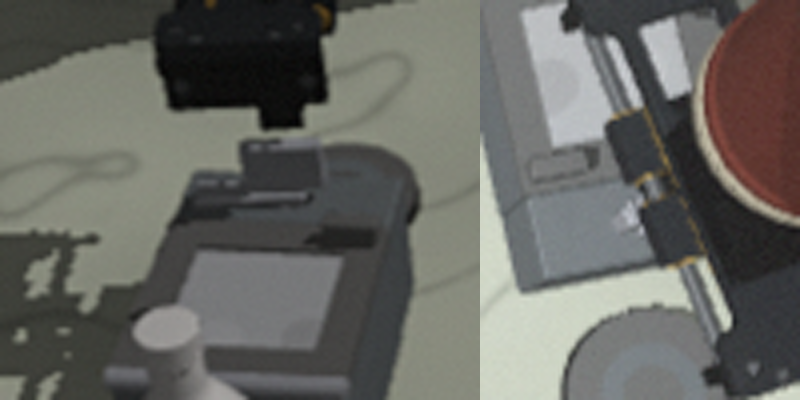

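The fingertips at (280,125) in the crop sit just above or robot-side of the wing top at (285,140). I'll measure where the tip really is.

```bash
python3 - <<'E'
from h import *
W=np.load("scene1.npy"); 
for v in range(160,192,2): print(v,[tuple(int(t) if t==t else -1 for t in W[v,u]) for u in (184,188,190,192,196)])
E
```

```text
160 [(579, -127, 219), (575, -121, 218), (574, -117, 218), (574, -113, 218), (571, -107, 217)]
162 [(578, -128, 214), (575, -122, 213), (576, -117, 214), (573, -114, 213), (569, -108, 211)]
164 [(580, -128, 211), (576, -122, 209), (-1, -1, -1), (574, -115, 208), (571, -108, 208)]
166 [(577, -130, 204), (509, -160, 151), (509, -155, 152), (508, -151, 152), (313, -246, 0)]
168 [(513, -168, 147), (507, -162, 144), (504, -159, 142), (504, -154, 143), (324, -241, 1)]
170 [(511, -170, 140), (507, -163, 139), (510, -156, 142), (508, -153, 141), (332, -238, 1)]
172 [(347, -265, 0), (348, -253, 3), (343, -249, 0), (339, -246, -1), (339, -234, 0)]
174 [(498, -179, 118), (495, -171, 118), (494, -167, 118), (493, -163, 118), (491, -154, 118)]
176 [(502, -177, 117), (503, -168, 119), (499, -165, 117), (500, -160, 118), (495, -153, 116)]
178 [(506, -176, 114), (500, -170, 111), (500, -165, 112), (503, -159, 115), (497, -152, 112)]
180 [(504, -178, 107), (502, -170, 107), (500, -166, 106), (502, -160, 109), (496, -154, 106)]
182 [(504, -179, 101), (506, -168, 105), (502, -166, 103), (499, -162, 101), (499, -153, 103)]
184 [(506, -178, 98), (506, -169, 100), (503, -166, 98), (502, -162, 97), (498, -154, 96)]
186 [(504, -181, 90), (504, -171, 92), (501, -168, 91), (501, -163, 91), (500, -154, 92)]
188 [(510, -178, 90), (506, -171, 87), (506, -166, 89), (504, -162, 88), (492, -159, 80)]
190 [(508, -180, 82), (508, -170, 84), (505, -167, 83), (505, -162, 83), (498, -157, 79)]
```

```bash
python3 - <<'E'
from h import *
c=ctrl.capture("scene"); f=210/np.tan(np.radians(c["vfov"])/2); st()
for X in [(493.5,-169.1,170.2),(498.8,-160.9,95.5),(498.8,-160.9,139)]:
    p=np.array(c["R"])@X+np.array(c["t"]); print(p[:2]/p[2]*f+[c["cx"],c["cy"]])
W=cap("scene")[1]
M=W[120:172,150:230].reshape(-1,3); M=M[(M[:,2]>100)&(M[:,2]<260)]
for a in range(130,260,10):
    k=M[(M[:,2]>=a)&(M[:,2]<a+10)]
    if len(k): print(a,len(k),k.min(0).round(),k.max(0).round())
E
```

```text
3.55 [ 498.8 -160.9   95.4] yaw 18.9 F [ 0.3 -0.3  0. ] M [-0.09 -0.02 -0.02] w 0.7 gf 0.0 q [-0.45  0.17  0.75  1.91 -0.13  1.11  0.68]
[185.9293586  153.64444755]
[193.36272671 184.04260809]
[190.618137   167.82895618]
130 19 [ 491. -169.  136.] [ 511. -149.  140.]
140 42 [ 493. -170.  140.] [ 512. -150.  150.]
150 5 [ 508. -165.  151.] [ 511. -156.  152.]
200 89 [ 413. -171.  204.] [592. -99. 210.]
210 206 [ 460. -169.  210.] [ 594. -100.  220.]
220 410 [ 439. -205.  220.] [ 598. -100.  230.]
230 232 [ 459. -187.  230.] [599. -96. 240.]
240 778 [ 477. -180.  240.] [600. -98. 250.]
250 129 [ 492. -179.  250.] [ 584. -107.  260.]
```

The reported z is about 40 mm lower than what the cameras show. The tips appear at z≈137 and the gripper body at about 204, while the state says 95. The wing top measures 118, as specified, so I trust the cameras. I'll open, go down in steps and watch the force.

```bash
python3 -m inch '[[[0,0,0],[-2,-2,0],0.5],[[0,0,0],[-2,-2,0],0.5],[[0,0,0],[-2,-2,0],0.5],[[0,0,0],[-2,-2,0],0.5],[[0,0,0],[-2,-2,0],0.5],[[0,0,0],[-2,-2,0],0.5]]'
python3 -m inch '[[[0,0,0],[0,0,5],0.5],[[0,0,0],[0,0,10],0.5],[[0,0,0],[0,0,15],0.5],[[0,0,0],[0,0,20],0.5],[[0,0,0],[0,0,20],0.5],[[0,0,0],[0,0,20],0.5]]'
python3 - <<'E'
from h import *
st()
i,W=cap("scene"); np.save("scene2.npy",W)
cv2.imwrite("pics/c3.png",cv2.resize(i[140:220,130:240],(660,480),interpolation=cv2.INTER_CUBIC))
E
```

```text
t: 4.1
position: [497.6, -163.4, 95.5]
tcp_rot: [0.0, 0.581, 0.814, -0.0]
ft_force: [0.3, 0.0, -0.8]
grip_width: 32.6
gripper_force: 0.0
t: 4.6
position: [497.2, -163.4, 75.0]
tcp_rot: [-0.0, 0.582, 0.813, -0.0]
ft_force: [-0.0, 0.4, 0.5]
grip_width: 43.5
gripper_force: 0.0
4.6 [ 497.2 -163.4   75. ] yaw 18.9 F [-0.   0.4  0.5] M [-0.06  0.02  0.03] w 43.5 gf 0.0 q [-0.43  0.19  0.74  1.93 -0.15  1.07  0.7 ]
```

View pics/c3.png

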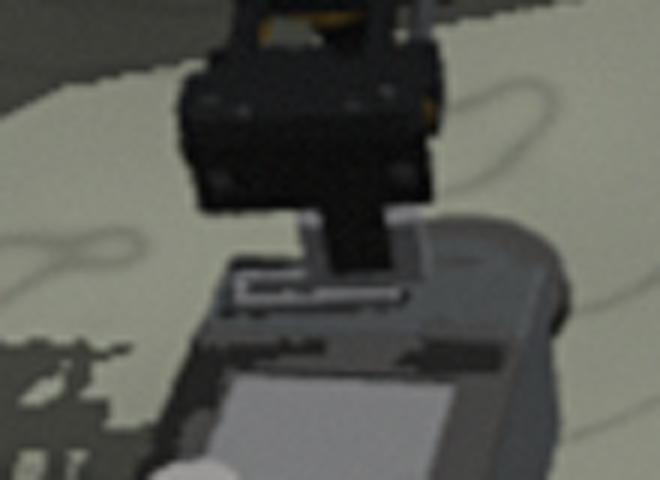

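The near finger at (360,240) in the crop is now in front of the wing and centred on it. The tip is still above the ledge, so I'll check its height.

```bash
python3 - <<'E'
from h import *
W=np.load("scene2.npy")
for v in range(174,190,2): print(v,[tuple(int(t) if t==t else -1 for t in W[v,u]) for u in (182,186,190,193,198)])
E
```

```text
174 [(580, -136, 185), (576, -130, 184), (527, -148, 145), (521, -145, 142), (491, -149, 119)]
176 [(504, -181, 117), (529, -157, 140), (525, -150, 138), (-1, -1, -1), (497, -147, 118)]
178 [(508, -180, 115), (528, -159, 133), (523, -152, 131), (522, -146, 132), (496, -148, 112)]
180 [(506, -182, 108), (530, -159, 130), (525, -152, 127), (525, -145, 129), (495, -149, 106)]
182 [(507, -182, 103), (530, -159, 125), (525, -152, 122), (524, -146, 122), (496, -150, 101)]
184 [(510, -181, 100), (529, -161, 118), (523, -154, 115), (523, -148, 116), (496, -150, 95)]
186 [(508, -183, 92), (504, -176, 91), (503, -167, 92), (500, -161, 91), (498, -150, 92)]
188 [(510, -183, 88), (509, -174, 89), (506, -166, 89), (503, -160, 88), (491, -155, 79)]
```

The tip is at z≈115, which confirms the 40 mm offset. I'll go down 20 mm more and close.

```bash
python3 -m inch '[[[0,0,0],[0,0,5],0.5],[[0,0,0],[0,0,10],0.5],[[0,0,0],[0,0,15],0.5],[[0,0,0],[0,0,19],0.5],[[0,0,0],[0,0,19],0.5]]'
python3 -m inch '[[[0,0,0],[0,0,0],0],[[0,0,0],[0,0,0],0],[[0,0,0],[0,0,0],0],[[0,0,0],[0,0,0],0],[[0,0,0],[0,0,0],0],[[0,0,0],[0,0,0],0],[[0,0,0],[0,0,0],0],[[0,0,0],[0,0,0],0]]'
python3 -c "
from h import *
st()"
```

```text
t: 5.07
position: [496.9, -163.3, 55.4]
tcp_rot: [-0.001, 0.582, 0.814, -0.0]
ft_force: [-0.7, 0.3, -0.3]
grip_width: 43.5
gripper_force: 0.0
t: 5.73
position: [497.1, -163.6, 56.5]
tcp_rot: [-0.0, 0.582, 0.813, -0.0]
ft_force: [-4.7, -0.2, 5.3]
grip_width: 9.7
gripper_force: 30.0
5.73 [ 497.1 -163.6   56.5] yaw 18.9 F [-4.7 -0.2  5.3] M [-0.14  0.97  0.02] w 9.7 gf 30.0 q [-0.42  0.22  0.74  1.95 -0.17  1.03  0.72]
```

Gripped: 9.7 mm wide at 30 N. Now I'll turn anticlockwise, watching the forces.

```bash
python3 -m inch '[[[0,0,-5],[0,-1,0],0],[[0,0,-10],[0,-1,0],0],[[0,0,-15],[0,-1,0],0],[[0,0,-20],[0,-1,0],0],[[0,0,-25],[0,-1,0],0],[[0,0,-30],[0,-1,0],0],[[0,0,-35],[0,-1,0],0],[[0,0,-40],[0,-1,0],0]]'
python3 -c "
from h import *
st()"
```

```text
t: 6.4
position: [495.5, -164.9, 56.5]
tcp_rot: [-0.001, 0.267, 0.964, -0.001]
ft_force: [-5.7, -3.7, 7.2]
grip_width: 9.8
gripper_force: 30.0
6.4 [ 495.5 -164.9   56.5] yaw 59.1 F [-5.7 -3.7  7.2] M [-0.79  1.5  -0.05] w 9.8 gf 30.0 q [-0.33  0.21  0.64  1.95 -0.14  1.03  1.4 ]
```

```bash
python3 -m inch '[[[0,0,-5],[0,-1,0],0],[[0,0,-10],[0,-1,0],0],[[0,0,-15],[0,-1,0],0],[[0,0,-20],[0,-1,0],0],[[0,0,-25],[0,-1,0],0],[[0,0,-30],[0,-1,0],0],[[0,0,-35],[0,-1,0],0],[[0,0,-39],[0,-1,0],0]]'
python3 -m inch '[[[0,0,0],[0,0,0],0],[[0,0,0],[0,0,0],0],[[0,0,0],[0,0,0],0]]'
python3 -c "
from h import *
st()"
```

```text
t: 7.07
position: [495.1, -166.8, 56.5]
tcp_rot: [-0.001, -0.07, 0.998, -0.001]
ft_force: [-5.3, -7.1, 4.9]
grip_width: 9.8
gripper_force: 30.0
t: 7.32
position: [495.1, -166.8, 56.5]
tcp_rot: [-0.001, -0.068, 0.998, -0.001]
ft_force: [-5.9, -6.4, 4.6]
grip_width: 10.0
gripper_force: 30.0
7.32 [ 495.1 -166.8   56.5] yaw 97.8 F [-5.9 -6.4  4.6] M [-1.39  1.18  0.02] w 10.0 gf 30.0 q [-0.26  0.2   0.55  1.95 -0.12  1.03  2.05]
```

```bash
python3 -m inch '[[[0,0,0],[0,0,0],0.4],[[0,0,0],[0,0,0],0.4],[[0,0,0],[0,0,0],0.4],[[0,0,0],[0,0,0],0.4],[[0,0,0],[0,0,0],0.4],[[0,0,0],[0,0,0],0.4]]'
python3 -m inch '[[[0,0,0],[0,0,-20],0.5],[[0,0,0],[0,0,-50],0.5],[[0,0,0],[0,0,-90],1],[[0,0,0],[0,0,-110],1],[[0,0,0],[0,0,-110],1],[[0,0,0],[0,0,-110],1]]'
python3 -c "
from h import *
st(); plan([(452,60,165,100)]);plan([(452,60,165,100),(452,219,150,100)])"
```

```text
t: 7.82
position: [496.2, -164.3, 56.4]
tcp_rot: [0.0, -0.069, 0.998, 0.0]
ft_force: [-0.2, 0.7, -0.7]
grip_width: 33.1
gripper_force: 0.0
t: 8.32
position: [497.0, -164.6, 167.6]
tcp_rot: [0.001, -0.069, 0.998, -0.0]
ft_force: [-0.9, 0.2, -0.3]
grip_width: 62.4
gripper_force: 0.0
8.32 [ 497.  -164.6  167.6] yaw 97.9 F [-0.9  0.2 -0.3] M [ 0.06 -0.01 -0.01] w 62.4 gf 0.0 q [-0.29  0.08  0.56  1.82 -0.04  1.25  1.99]
[-0.   0.2 -2.1] [ 13.7 228.7   2.5]
[-0.   0.2 -2.1] [ 13.7 228.7   2.5]
[0. 0. 0.] [-27.6 156.6  15. ]
```

```bash
python3 -m inch '[[[0,0,-2],[14,229,2],1],[[0,0,-2],[14,229,2],1],[[0,0,-2],[14,229,2],1],[[0,0,-2],[14,229,2],1],[[0,0,-2],[14,229,2],1],[[0,0,-2],[14,229,2],1],[[0,0,-2],[14,229,2],1],[[0,0,-2],[14,229,2],1]]'
python3 - <<'E'
from h import *
st(); plan([(452,219,150,100.5)])
i,W=cap("top")
def reg(W,u0,u1,v0,v1,z0,z1):
    M=W[v0:v1,u0:u1].reshape(-1,3); return M[(M[:,2]>z0)&(M[:,2]<z1)][:,:2].astype(np.float32)
print(cv2.minAreaRect(reg(W,370,415,205,255,106,125)))
k=reg(W,170,210,235,275,126,137); print(cv2.minEnclosingCircle(k) if len(k) else 0)
a=cv2.resize(i[150:265,320:430],(383,400),interpolation=cv2.INTER_CUBIC)
b=cv2.resize(i[140:280,150:290],(400,400),interpolation=cv2.INTER_CUBIC)
cv2.imwrite("pics/c4.png",np.hstack([a,b]))
E
```

```text
t: 8.98
position: [449.8, 61.2, 163.2]
tcp_rot: [-0.001, -0.088, 0.996, -0.0]
ft_force: [-0.0, -0.8, -1.3]
grip_width: 86.8
gripper_force: 0.0
8.98 [449.8  61.2 163.2] yaw 100.1 F [-0.  -0.8 -1.3] M [ 0.02 -0.04 -0.01] w 86.8 gf 0.0 q [-0.54 -0.07  0.3   1.96  0.02  1.25  1.49]
[-0.  -0.1 -0.4] [-29.7 155.1  13.1]
((495.0580139160156, -165.2591552734375), (42.555694580078125, 10.808528900146484), 7.6487040519714355)
((451.09686279296875, 219.1164093017578), 18.139982223510742)
```

View pics/c4.png

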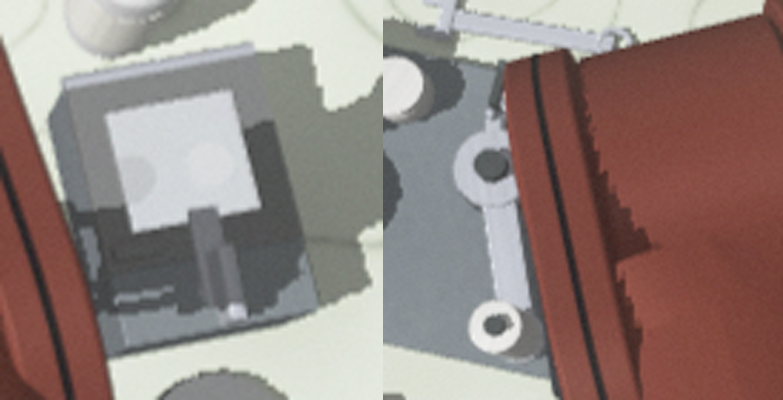

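The left half shows the tongue across the cover's edge at about (213,250). The wing measures 7.6°, so the turnbutton is near 1.52 rad, and the cover is shut. The idler at (497,325) in the crop is still at rest at world (451,219). I'll go over it and down.

```bash
python3 -m inch '[[[0,0,0],[-29,155,0],1],[[0,0,0],[-29,155,0],1],[[0,0,0],[-29,155,0],1],[[0,0,0],[-29,155,0],1],[[0,0,0],[-29,155,0],1],[[0,0,0],[-29,155,0],1],[[0,0,0],[-29,155,0],1]]'
python3 -c "
from h import *
st(); plan([(451.3,219,52,100.5)])"
```

```text
t: 9.62
position: [453.3, 216.0, 163.8]
tcp_rot: [-0.0, -0.085, 0.996, -0.001]
ft_force: [0.4, -0.4, -0.3]
grip_width: 86.9
gripper_force: 0.0
9.62 [453.3 216.  163.8] yaw 99.8 F [ 0.4 -0.4 -0.3] M [0.02 0.03 0.02] w 86.9 gf 0.0 q [-0.68  0.04  0.15  1.85 -0.01  1.25  1.21]
[-0.1 -0.1 -0.7] [  1.3   3.5 111.8]
```

```bash
python3 -m inch '[[[0,0,0],[1,3,30],1],[[0,0,0],[1,3,60],1],[[0,0,0],[1,3,80],1],[[0,0,0],[1,3,95],1],[[0,0,0],[1,3,102],1],[[0,0,0],[1,3,102],1],[[0,0,0],[1,3,102],1]]'
python3 - <<'E'
from h import *
st()
i,W=cap("scene")
cv2.imwrite("pics/c5.png",cv2.resize(i[120:300,320:480],(640,600)[::1],interpolation=cv2.INTER_CUBIC))
E
```

```text
t: 10.2
position: [451.9, 219.7, 62.9]
tcp_rot: [0.0, -0.085, 0.996, -0.0]
ft_force: [-0.3, -0.1, 0.0]
grip_width: 87.2
gripper_force: 0.0
10.2 [451.9 219.7  62.9] yaw 99.8 F [-0.3 -0.1  0. ] M [ 0.03 -0.04 -0.03] w 87.2 gf 0.0 q [-0.68  0.14  0.15  1.97 -0.02  1.04  1.22]
```

View pics/c5.png

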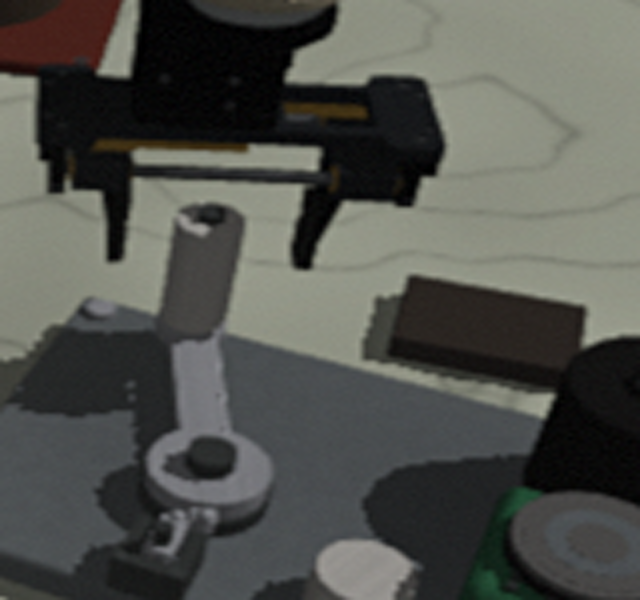

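The fingertips at (115,258) and (300,265) straddle the idler, which is centred at (205,260). I'll go down 12 mm more and close.

```bash
python3 -m inch '[[[0,0,0],[0,0,6],1],[[0,0,0],[0,0,12],0.4],[[0,0,0],[0,0,12],0],[[0,0,0],[0,0,12],0],[[0,0,0],[0,0,12],0],[[0,0,0],[0,0,12],0],[[0,0,0],[0,0,12],0],[[0,0,0],[0,0,12],0]]'
python3 -m inch '[[[0,0,0],[0,0,0],0],[[0,0,0],[0,0,0],0],[[0,0,0],[0,0,0],0],[[0,0,0],[0,0,0],0]]'
python3 - <<'E'
from h import *
st()
s=ctrl.sense()["position"]
yaw=np.radians(-12.45)
def idl(a):
    v=np.array([-np.cos(.4-a),-np.sin(.4-a)])*130; c,n=np.cos(yaw),np.sin(yaw)
    return np.array([c*v[0]-n*v[1],n*v[0]+c*v[1]])
R=down(99.8)
for a in (.1,.2,.3,.4,.5,.55,.58): print(a,(R.inv().apply(np.append(idl(a)-idl(0),0))).round(1),np.degrees(a))
E
```

```text
t: 10.92
position: [451.3, 220.9, 50.6]
tcp_rot: [0.0, -0.086, 0.996, 0.0]
ft_force: [0.7, 0.2, -0.6]
grip_width: 48.3
gripper_force: 0.0
t: 11.25
position: [451.2, 220.0, 50.5]
tcp_rot: [-0.0, -0.086, 0.996, -0.0]
ft_force: [-1.3, -4.4, 3.4]
grip_width: 35.4
gripper_force: 30.0
11.25 [451.2 220.   50.5] yaw 99.8 F [-1.3 -4.4  3.4] M [-1.07  0.34 -0.03] w 35.4 gf 30.0 q [-0.68  0.15  0.15  1.98 -0.03  1.01  1.22]
0.1 [-0.5 13.   0. ] 5.729577951308233
0.2 [-2.3 25.9  0. ] 11.459155902616466
0.3 [-5.4 38.5  0. ] 17.188733853924695
0.4 [-9.7 50.7  0. ] 22.918311805232932
0.5 [-15.2  62.5   0. ] 28.64788975654116
0.55 [-18.4  68.2   0. ] 31.51267873219528
0.58 [-20.4  71.5   0. ] 33.231552117587746
```

Gripped at 35.4 mm. I'll swing it along its arc.

```bash
python3 -m inch '[[[0,0,3],[0,6.5,0],0],[[0,0,6],[-0.5,13,0],0],[[0,0,9],[-1.4,19.5,0],0],[[0,0,11.5],[-2.3,26,0],0],[[0,0,14],[-3.7,32,0],0],[[0,0,17],[-5.4,38.5,0],0],[[0,0,20],[-7.4,44.6,0],0],[[0,0,23],[-9.7,50.7,0],0]]'
python3 -c "
from h import *
st()"
```

```text
t: 11.92
position: [452.9, 271.9, 50.5]
tcp_rot: [0.001, 0.116, 0.993, -0.0]
ft_force: [3.6, -4.9, 0.3]
grip_width: 35.2
gripper_force: 30.0
11.92 [452.9 271.9  50.5] yaw 76.7 F [ 3.6 -4.9  0.3] M [-1.05 -0.69  0.45] w 35.2 gf 30.0 q [-0.77  0.2   0.16  1.92 -0.03  1.02  0.74]
```

```bash
python3 -m inch '[[[0,0,3],[-0.1,6.5,0],0],[[0,0,6],[-0.6,13,0],0],[[0,0,8],[-1.2,18,0],0],[[0,0,10],[-1.9,23,0],0],[[0,0,10],[-1.9,23,0],0],[[0,0,10],[-1.9,23,0],0],[[0,0,10],[-1.9,23,0],0],[[0,0,10],[-1.9,23,0],0]]'
python3 - <<'E'
from h import *
st()
i,W=cap("scene")
print(cv2.imwrite("pics/c6.png",cv2.resize(i[120:340,130:510],(760,440),interpolation=cv2.INTER_CUBIC)))
s=ctrl.sense()["position"]; piv=np.array([580-1.5,242]); d=s[:2]-piv; print(np.linalg.norm(d))
th=np.arctan2(d[1],d[0])-np.radians(-12.45); print("a",.4-(th-np.pi if th>0 else th+np.pi))
E
```

```text
t: 12.58
position: [459.9, 293.4, 50.4]
tcp_rot: [0.001, 0.2, 0.98, -0.001]
ft_force: [0.3, -5.1, 2.0]
grip_width: 35.4
gripper_force: 30.0
12.58 [459.9 293.4  50.4] yaw 66.9 F [ 0.3 -5.1  2. ] M [-1.2  -0.31  0.49] w 35.4 gf 30.0 q [-0.8   0.23  0.17  1.88 -0.04  1.03  0.55]
True
129.2702461782482
a 0.5915159864614546
```

View pics/c6.png

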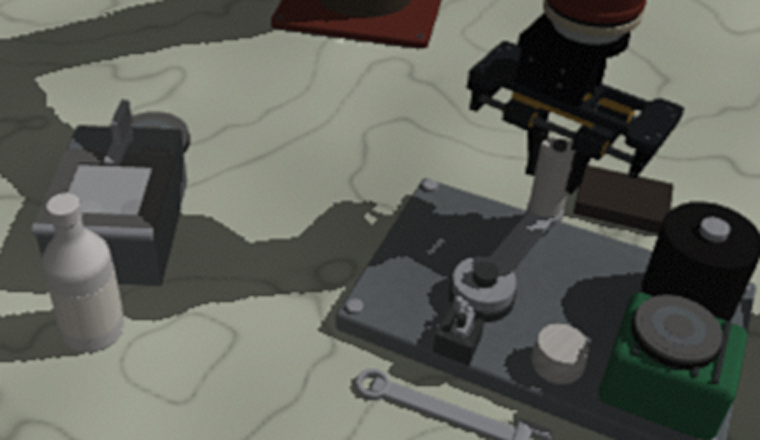

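The idler at (552,180) is held between the fingers with the arm swung back to about 0.58–0.59 rad. The turnbutton at (120,130) lies across the shut cover, and nothing else has moved. I'll let it settle briefly and hand in.

```bash
python3 -m inch '[[[0,0,0],[0,0,0],0],[[0,0,0],[0,0,0],0],[[0,0,0],[0,0,0],0],[[0,0,0],[0,0,0],0],[[0,0,0],[0,0,0],0]]'
python3 -c "
from h import *
st(); print(ctrl.sign_off())"
```

```text
t: 13.05
position: [459.9, 293.4, 50.5]
tcp_rot: [0.001, 0.2, 0.98, -0.0]
ft_force: [2.7, -4.5, 2.7]
grip_width: 35.5
gripper_force: 30.0
13.05 [459.9 293.4  50.5] yaw 66.9 F [ 2.7 -4.5  2.7] M [-1.14 -0.32  0.51] w 35.5 gf 30.0 q [-0.8   0.23  0.17  1.88 -0.04  1.03  0.55]
the job is handed in; nothing more can be done
None
```

I handed the job in at 13 s, with no verdict returned: the turnbutton is across the shut cover at about 1.52 rad, and the gripper is still holding the idler arm at about 0.59 rad, past its click and short of the stop.

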